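# Hand-turn a propeller on an isolated spindle

## Task

Switch the spindle's isolator off before anything touches the propeller, then clear every loose part lying on the bench between the spindle and the green tray into that tray. With the power still off, turn the propeller by hand anticlockwise (seen from above) so that the yellow blade passes the red pointer once and goes on for one whole further turn, stopping in line with the pointer. Then switch the isolator fully back on, leaving the tin cup, the clamp and the grease jar where they are.

Things in the scene. Friction and masses are not known exactly. Their poses are not given: they have to be found in the camera images.
- spindle: low fixed motor spindle: round dark steel foot of diameter 124, 10 high, blue motor drum of diameter 80 up to height 38, and a flat steel arm (34 wide, 8 high) reaching 135 out along its +x with a red arrow, the pointer, on it. Origin on the bench on the shaft's axis; z up
- pointer (a point): middle of the red pointer on the spindle's arm, 117 from the shaft's axis, 10 above the bench; fixed
- propeller (a joint): turn of the propeller on its upright shaft, rad, positive anticlockwise seen from above, counted on over whole turns; 0 when the yellow blade lies over the red pointer. Starts at -1.6 to -0.4 (yellow blade short of the pointer); one pass of the pointer and a whole further turn ends at 6.28. Light friction holds it where it is left. Three blades 120 degrees apart
- hub (a point): middle of the propeller's hub, on the shaft's axis, 62 above the bench. The aluminium hub is 52 across, from 42 to 84 above the bench
- yellow_blade (a point): middle of the yellow blade, 64 from the shaft's axis, 62 above the bench. Each blade is a round ear, diameter 64, 6 thick, its tip 96 from the axis, pitched so that its edges lie between 48 and 76 above the bench; the other two are bare aluminium. The gaps between blades, about 70 to 100 wide at 70 from the axis, are open down to the foot or the bench
- isolator: fixed grey box 110 x 110 x 40 high with a rotary handle on its top, at its middle; origin under its middle. A white dot (off) lies 42 from the axis at -0.6 rad from its +x, a green dot (on) at +0.6 rad
- switch (a joint): angle of the isolator's red bar handle about its upright axis, rad, anticlockwise from above positive: 0 = off (nose at the white dot, end stop), 1.2 = on (nose at the green dot, end stop). Stays where it is left
- switch_grip (a point): on the handle's axis, 66 above the bench, the place to grip: a bar 64 long, 15 wide, from 49 to 75 above the bench. The point's x axis runs along the bar to its white nose
- switch_nose (a point): white nose end of the handle, 30 from its axis, 66 above the bench
- tray: fixed green open tray, 250 (x) by 190 (y) outside, 38 high, walls and floor 4 thick; origin under its middle
- socket: red plastic spark plug socket, a hexagonal bar lying along its x, 62 long, 24 across flats (24 high, it lies on a flat; 28 across corners); origin under its middle. May be absent
- gauge: folded steel feeler gauge, 74 (x) by 22 (y) by 16 high; origin under its middle. May be absent
- cap: grey cast gearcase cap, a disc of diameter 44, 18 high at its rim, 22 in the middle; origin under its middle. May be absent
- nut: brass propeller nut standing as a hexagon, 30 across flats, 20 high; flats face its own y axis and each 60 degrees from it; origin under its middle. May be absent
- anode: whitish zinc anode block, 58 (x) by 28 (y) by 18 high; origin under its middle. May be absent
- cup: tin cup with two brass shear pins in it, diameter 68, 62 high, a bystander; origin under its middle
- clamp: black cast-iron C-clamp lying flat, 150 by 110 by 22 high, a bystander; origin under the middle of its frame
- grease: blue grease jar with a yellow lid, diameter 60, 70 high, a bystander; origin under its middle
Not all that is in view belongs to the job. Leave any blue, purple or turquoise look-alike of the anode alone.

How it is judged:
By the outcome, as a careful person would: the job done as asked, in the order asked, and still so for the second after the job is handed in, with the robot touching nothing.
Of socket, gauge, cap, nut, anode only 3 to 5 are there at a start; the rules pass over those that are not, and their reading is None.
At some moment in a run one of socket, gauge, cap, nut, anode may be knocked a few centimetres aside while the robot is not near it.
Once in a run the grip may slacken for a moment while it holds something.
It also fails if it takes over 210 s, if anything falls off the work surface, if the arm or the gripper's body presses on something with over 40 N, if the wrist force passes 120 N, or if a joint passes its speed limit or range.

## Robot

A 6-joint arm with a two-finger parallel gripper is mounted at the origin on the work surface. World frame = base frame: x ahead of the robot, y to its left, z up, the work surface at z = 0. Lengths are in mm, angles in rad, forces in N, time in s.
With the tool pointing down it reaches from about 350 to 875 mm from the base axis. Payload 4.2 kg.
Tool frame: the origin (TCP) lies on the mounting face of the last link; the fingertips stand 173 mm ahead of it and the grasp point (between the pads) lies 155 mm ahead of it; z points along the fingers, y is the line along which they close (so a half turn about z gives the same grasp; the last joint's range is limited). The gripper opens to 85 mm and grips with 20 to 120 N. Pads are 22 mm wide; open, the fingers measure 114 mm over their backs; the gripper's body (76 mm by 85 mm) begins 54 mm behind the grasp point. The pads swing forward as they close: fully open they stand 13 mm farther back than shut.
Start: joints at [-0.934, 0.385, 0.008, 0, -1.194, -0.259], TCP at [230.562, -580.897, 404.712] pointing down, gripper open.
Joint ranges: [-3.14, 3.14], [-1.21, 2.06], [-1.07, 1.41], [-3.16, 2.05], [-2.99, -0.16], [-3.1, 3.1]. Speed limits (rad/s): [2.79, 2.79, 3.14, 3.14, 3.14, 3.14].

## Interface

Orientations are given as a unit quaternion [x, y, z, w].
In Python, from bench import arm gives the robot as it stands. The module is installed in compiled form; this text tells all that it offers.
- The arm moves only by the tool move_arm, never from a script. Its arguments are lists of equal length, an entry for each row: "fingers": the finger opening in mm, from 0 to 85.4; "travel": the shift along the tool's x, y, z in mm, a list of three; "dr": the turn, a rotation vector about the tool's x, y, z in rad, a list of three. A call has 1 to 10 rows; each row is the pose to reach, as a shift and turn from the pose commanded when the call began, along the tool's axes at that moment; what a row does not reach only later rows make up. A row lasts 1/10 s, in which the tool goes at most 50 mm and 8.59 degrees, less where a joint would pass 70% of its speed; a pose out of reach is approached as far as the arm can. A call with a gripper value outside its range is refused whole. The fingers move at their own pace and stop on an object; the grip force is fixed at half the most. Time passes only in rows, so rows that repeat a pose let the fingers close. It gives the time, the measured TCP pose, the force, the opening and the grip force at its end, in the units of the state.
- arm.read_state(): the state, without advancing time (a new reading comes with each control period).
- arm.get_image(name): name is "scene" or "top"; returns the picture (400x640x3 uint8, red, green, blue); there is no depth.
- arm.camera_model(name): a dict with "intrinsics" (3x3 intrinsics, pixels), "k1" (the pictures are not rectified: a ray, as slopes to the right and down, at radius r is drawn at 1 + k1 r^2 times it, then the intrinsics apply), "pose" (4x4, takes a point from camera to world coordinates). Camera axes: x right, y up, looking along -z (the intrinsics and any distortion apply to the point x, -y, -z); pixel columns grow to the right and rows downward; lengths in mm; the calibration is good to about 2 mm. A picture is of the moment at which its call begins. camera_model takes no time and is no camera call.
- arm.job_done(): hands the job in; it is judged then, once.
The state is a dict: "clock": time; "joints": joint angles; "joint_vel": joint speeds; "joint_efforts": joint torques, N m; "position": TCP position; "ee_rot": TCP orientation; "contact_force": force on the tool from outside, world axes, zero at the start; "wrist_torque": the same for the moment, N m; "gripper_width": finger opening in mm; "grasp_force": force on a finger pad.
Only numpy, scipy, OpenCV 4.12 (cv2) and the standard library are available. Lean on these libraries where they do the work, as an engineer would, in place of code of your own. Each camera call takes 0.05 s, during which the arm holds its last target. There are 200 camera calls.

## Working session

There is one attempt and no reset: what is moved stays moved. The work goes in short steps, Python scripts to look and compute and a tool call to move; the robot and the scene stay as the last step left them, time stands still between calls to the robot, and variables do not carry over. Pictures are saved under pics/ and viewed, at most 14 in all, crops included, and the job is handed in when it is done.

Besides the shell and the picture viewer there is one more tool, called after "Request:" by a JSON object that holds its "method" and its "body". move_arm: Moves the arm, as the interface text tells. Its arguments: {"type":"object","properties":{"fingers":{"type":"array","items":{"type":"number"}},"travel":{"type":"array","items":{"type":"array","items":{"type":"number"}}},"dr":{"type":"array","items":{"type":"array","items":{"type":"number"}}}},"required":["fingers","travel","dr"]}

```bash
mkdir -p pics; cat > h.py <<'E'
import numpy as np, cv2
from bench import arm
from scipy.spatial.transform import Rotation as R
def snap(n,f):
    im=arm.get_image(n); cv2.imwrite(f'pics/{f}.png',im[:,:,::-1]); return im
def ray(n,u,v):
    c=arm.camera_model(n);K=np.array(c['intrinsics']);T=np.array(c['pose'])
    d=np.array([(u-K[0,2])/K[0,0],(v-K[1,2])/K[1,1]]);s=d.copy()
    for _ in range(30): s=d/(1+c['k1']*(s@s))
    return T[:3,3],T[:3,:3]@np.array([s[0],-s[1],-1])
def onz(n,u,v,z):
    o,d=ray(n,u,v); return o+d*(z-o[2])/d[2]
def pix(n,p):
    c=arm.camera_model(n);K=np.array(c['intrinsics']);T=np.array(c['pose'])
    q=T[:3,:3].T@(np.array(p)-T[:3,3]); s=np.array([q[0],-q[1]])/-q[2]; s=s*(1+c['k1']*(s@s))
    return K[0,0]*s[0]+K[0,2],K[1,1]*s[1]+K[1,2]
def totool(p):  # world target for grasp point -> tool-axes shift
    s=arm.read_state();r=R.from_quat(s['ee_rot']);g=np.array(s['position'])+r.apply([0,0,155])
    return r.inv().apply(np.array(p)-g)
E
python3 - <<'E'
from h import *
np.set_printoptions(precision=3,suppress=True)
for n in('top','scene'):
    snap(n,n+'0');c=arm.camera_model(n);print(n,c)
s=arm.read_state();print(s);print(R.from_quat(s['ee_rot']).as_matrix())
E
```

```text
top {'intrinsics': array([[375.078,   0.   , 325.979],
       [  0.   , 375.078, 203.499],
       [  0.   ,   0.   ,   1.   ]]), 'k1': 0.02422590607941427, 'pose': array([[  0.017,   0.992,  -0.121, 513.891],
       [ -1.   ,   0.016,  -0.009, -30.419],
       [ -0.007,   0.121,   0.993, 960.736],
       [  0.   ,   0.   ,   0.   ,   1.   ]])}
scene {'intrinsics': array([[375.486,   0.   , 320.21 ],
       [  0.   , 375.486, 195.368],
       [  0.   ,   0.   ,   1.   ]]), 'k1': -0.0283750541595014, 'pose': array([[   0.679,   -0.448,    0.581, 1240.448],
       [   0.733,    0.393,   -0.554, -625.712],
       [   0.02 ,    0.803,    0.596,  743.882],
       [   0.   ,    0.   ,    0.   ,    1.   ]])}
{'clock': 0.1, 'joints': array([-0.934,  0.386,  0.007, -0.   , -1.194, -0.259]), 'joint_vel': array([-0.   , -0.003,  0.003,  0.002, -0.001, -0.   ]), 'joint_efforts': array([ -0.001, -39.332,  18.893,   4.198,  -0.003,   0.   ]), 'position': array([ 230.514, -580.756,  403.709]), 'ee_rot': array([-0.188,  0.982,  0.001, -0.   ]), 'contact_force': array([0.087, 0.295, 0.408]), 'wrist_torque': array([-0.009, -0.005, -0.085]), 'grasp_force': 0.0, 'gripper_width': 85.035827805408}
[[-0.93  -0.369 -0.001]
 [-0.369  0.93   0.002]
 [ 0.     0.002 -1.   ]]
```

View pics/top0.png

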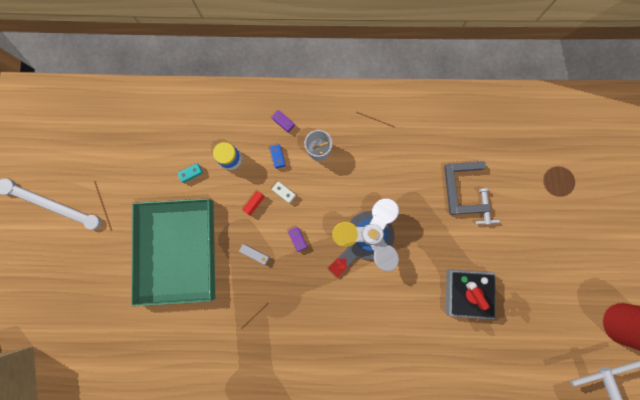

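View pics/scene0.png

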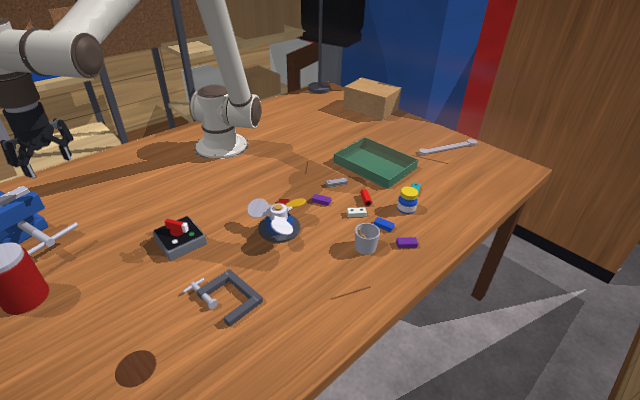

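The top view shows the tray (173,252), hub (373,234), yellow blade (345,234), pointer (338,268) and isolator (472,294). The parts present are the socket (253,203), anode (284,191) and gauge (254,254). The purple, blue and turquoise blocks are look-alikes.

```bash
cat >> h.py <<'E'
def blobs(im,lo,hi,box,amin=15):
    h=cv2.cvtColor(im,cv2.COLOR_RGB2HSV); m=cv2.inRange(h,np.array(lo),np.array(hi))
    k=np.zeros_like(m);x0,y0,x1,y1=box;k[y0:y1,x0:x1]=1;m=m*k
    out=[]
    for c in cv2.findContours(m,cv2.RETR_EXTERNAL,cv2.CHAIN_APPROX_NONE)[0]:
        if len(c)>3 and cv2.contourArea(c)>=amin: out.append(c[:,0,:].astype(float))
    return out
def rect(n,c,z):
    p=np.array([onz(n,u,v,z)[:2] for u,v in c],np.float32)
    (x,y),(w,h),a=cv2.minAreaRect(p)
    if w<h: a+=90;w,h=h,w
    return [round(float(t),1) for t in (x,y,w,h,(a+90)%180-90)]
E
python3 - <<'E'
from h import *
im=snap('top','t1')
def f(name,lo,hi,box,z,amin=15):
    for c in blobs(im,lo,hi,box,amin): print(name,c.mean(0).round(1),rect('top',c,z))
f('socket',(0,150,90),(8,255,255),(230,170,320,280),20)
f('socket2',(172,150,90),(180,255,255),(230,170,320,280),20)
f('anode',(0,0,170),(180,60,255),(230,170,320,280),18)
f('gauge',(0,0,90),(180,60,255),(230,170,320,280),16)
f('purple',(125,60,50),(165,255,255),(230,100,320,280),18)
f('handle',(0,150,100),(8,255,255),(445,265,500,325),72)
f('whites',(0,0,190),(180,50,255),(445,265,500,325),60,2)
f('green',(45,80,60),(90,255,255),(445,265,500,325),41,1)
f('box',(0,0,0),(180,110,110),(440,262,505,328),40,200)
f('yellow',(20,120,100),(32,255,255),(325,215,365,255),62)
f('pointer',(0,150,80),(8,255,255),(325,255,360,285),10)
f('tray',(60,60,30),(90,255,255),(120,190,225,315),38,500)
f('cup?',(95,100,40),(120,255,255),(330,200,420,280),38)
a=cv2.resize(im[260:330,440:510],None,fx=8,fy=8,interpolation=2);b=cv2.resize(im[180:280,320:420],(560,560),interpolation=2)
cv2.imwrite('pics/c1.png',cv2.resize(np.hstack([a,b]),(800,400))[:,:,::-1])
E
```

```text
socket [253.1 202.8] [627.7, 162.5, 62.4, 28.2, -34.9]
anode [252.9 253.8] [499.9, 158.1, 71.1, 19.6, 63.7]
anode [282.8 191.6] [657.8, 88.4, 57.4, 28.2, 52.4]
gauge [253.7 254. ] [499.1, 156.4, 75.5, 23.0, 64.8]
gauge [283.4 191.9] [657.6, 87.3, 60.4, 28.8, 53.1]
purple [297.1 239. ] [538.7, 48.8, 58.4, 28.5, 26.4]
purple [282.9 120.9] [843.7, 93.6, 60.5, 28.9, 49.2]
handle [477. 298.] [407.1, -371.4, 56.7, 39.6, 23.4]
whites [471.5 285.2] [437.4, -366.0, 14.3, 11.7, 44.9]
whites [484.2 280.2] [449.5, -395.4, 9.3, 9.3, -2.1]
green [464. 279.] [449.5, -355.8, 14.7, 14.1, -88.8]
box [473.7 295.5] [412.1, -376.9, 106.2, 102.0, -2.3]
yellow [344.7 233.9] [551.1, -67.8, 59.7, 57.2, -89.0]
pointer [338.2 266.2] [473.7, -56.4, 46.0, 33.3, -44.4]
tray [172.2 252.1] [504.4, 348.9, 247.8, 197.2, 4.4]
cup? [364.7 246.2] [522.9, -118.1, 40.1, 15.3, 64.4]
cup? [385. 234.] [553.7, -169.1, 29.3, 7.3, -0.1]
cup? [364.  222.6] [581.0, -116.4, 34.3, 13.1, -62.6]
```

View pics/c1.png

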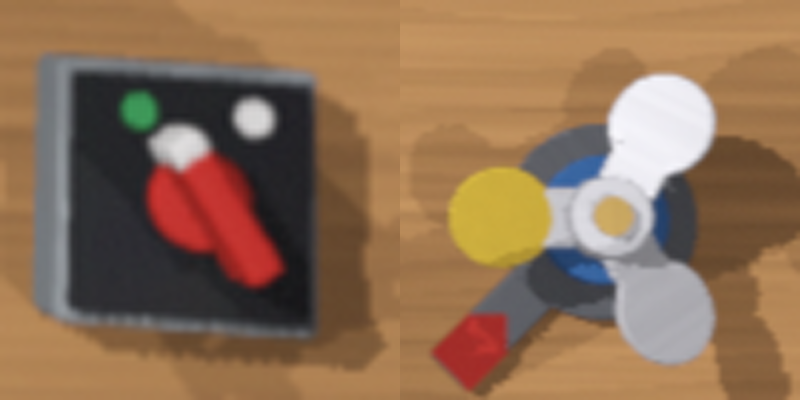

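```bash
python3 - <<'E'
from h import *
np.set_printoptions(precision=1,suppress=True)
w=onz('top',484.2,280.2,40);g=onz('top',464,279,40);m=(w+g)/2
d=g-w;L=np.hypot(*d[:2]);a=np.arctan2(d[1],d[0])-np.pi/2
c=m[:2]-34.66*np.array([np.cos(a),np.sin(a)])
print('dots',w,g,'dist',L,'exp 47.4 boxang',np.degrees(a),'ctr',c)
for z,u,v in((75,440+178/5.714,260+132/5.714),(75,440+265/5.714,260+278/5.714)):print('bar end',onz('top',u,v,z))
n=onz('top',471.5,285.2,70);print('nose',n,np.degrees(np.arctan2(*(n[:2]-c)[::-1])))
hub=onz('top',373,233.5,84);print('hub',hub)
p=onz('top',338.2,266.2,10);print('pointer',p,'r',np.hypot(*(p-hub)[:2]),'ang',np.degrees(np.arctan2(*(p-hub)[[1,0]])))
y=onz('top',344.7,233.9,62);print('yel',y,np.hypot(*(y-hub)[:2]),np.degrees(np.arctan2(*(y-hub)[[1,0]])))
s=arm.read_state();r=R.from_quat(s['ee_rot'])
print(totool([c[0],c[1],150]),np.degrees(np.arctan2(*r.apply([0,1,0])[[1,0]])))
E
```

```text
dots [ 447.7 -404.    40. ] [ 449.4 -356.1   40. ] dist 47.8433952392079 exp 47.4 boxang -2.136528656503781 ctr [ 413.9 -378.8]
bar end [ 443.  -359.8   75. ]
bar end [ 386.6 -392.2   75. ]
nose [ 437.8 -362.3   70. ] 34.549807733235944
hub [ 552.4 -133.2   84. ]
pointer [472.6 -55.1  10. ] r 111.65532497190526 ang 135.62201917139257
yel [551.2 -68.3  62. ] 64.93595144547322 91.02754279603411
[-245.   119.8   99.1] 111.63881654440699
```

Request:
{"method": "move_arm", "body": {"fingers": [60,60,60,60,60,60,60,60,60,60], "travel": [[-45,22,10],[-90,44,20],[-135,66,40],[-180,88,60],[-220,108,80],[-245,120,99],[-245,120,99],[-245,120,99],[-245,120,99],[-245,120,99]], "dr": [[0,0,-0.05],[0,0,-0.1],[0,0,-0.15],[0,0,-0.185],[0,0,-0.185],[0,0,-0.185],[0,0,-0.185],[0,0,-0.185],[0,0,-0.185],[0,0,-0.185]]}}

```text
clock: 1.15
position: [413.5, -379.9, 306.5]
ee_rot: [-0.277, 0.961, -0.001, 0.001]
contact_force: [0.0, -0.5, 0.5]
gripper_width: 60.1
grasp_force: 0.0
```

```bash
cat >> h.py <<'E'
def st(p=None,yaw=None):
    s=arm.read_state();r=R.from_quat(s['ee_rot']);ya=np.degrees(np.arctan2(*r.apply([0,1,0])[[1,0]]))
    np.set_printoptions(precision=2,suppress=True)
    print('t',s['clock'],'grasp',np.array(s['position'])+r.apply([0,0,155]),'yawy',round(ya,1),'z',r.apply([0,0,1]),'w',round(s['gripper_width'],1),'F',s['contact_force'],round(s['grasp_force'],1),'j',s['joints'])
    if p is not None: print('travel',totool(p))
    if yaw is not None: print('drz', -np.radians((yaw-ya+90)%180-90))
E
python3 -c "
from h import *
st([414.3,-378,64],122.2)"
```

```text
t 1.15 grasp [ 413.66 -380.04  151.49] yawy 122.2 z [ 0. -0. -1.] w 60.1 F [ 0.03 -0.52  0.5 ] 0.0 j [-0.45  0.37 -0.29  0.   -0.91 -0.56]
travel [-1.56  1.5  87.49]
drz -0.000845973283148674
```

Request:
{"method": "move_arm", "body": {"fingers": [60,60,60,60,10,5,0,0,0,0], "travel": [[-1,1,40],[-1,1.5,75],[-1,1.5,87],[-1,1.5,87],[-1,1.5,87],[-1,1.5,87],[-1,1.5,87],[-1,1.5,87],[-1,1.5,87],[-1,1.5,87]], "dr": [[0,0,0],[0,0,0],[0,0,0],[0,0,0],[0,0,0],[0,0,0],[0,0,0],[0,0,0],[0,0,0],[0,0,0]]}}

```text
clock: 2.15
position: [414.5, -378.1, 223.8]
ee_rot: [-0.278, 0.961, -0.002, 0.001]
contact_force: [-5.0, 0.6, 15.8]
gripper_width: 13.7
grasp_force: 68.6
```

```bash
python3 -c "
from h import *
st([414.3,-378,64],122.2)"
```

```text
t 2.15 grasp [ 415.08 -378.62   68.78] yawy 122.3 z [ 0. -0. -1.] w 13.7 F [-4.97  0.61 15.79] 68.6 j [-0.45  0.47 -0.37  0.   -0.72 -0.56]
travel [0.34 0.96 4.78]
drz 0.000876456310601177
```

Request:
{"method": "move_arm", "body": {"fingers": [0,0,0,0,0,0,0,0,0,0], "travel": [[0,0,-4],[0,0,-4],[0,0,-4],[0,0,-4],[0,0,-4],[0,0,-4],[0,0,-4],[0,0,-4],[0,0,-4],[0,0,-4]], "dr": [[0,0,0.1],[0,0,0.23],[0,0,0.36],[0,0,0.5],[0,0,0.64],[0,0,0.78],[0,0,0.92],[0,0,1.05],[0,0,1.15],[0,0,1.2]]}}

```text
clock: 3.15
position: [414.5, -378.3, 224.0]
ee_rot: [0.314, 0.949, -0.001, 0.002]
contact_force: [0.7, -6.2, -6.2]
gripper_width: 14.1
grasp_force: 64.5
```

```bash
python3 -c "
from h import *
st([414.3,-378,64],122.2-68.75)"
```

```text
t 3.15 grasp [ 415.02 -378.73   68.98] yawy 53.4 z [ 0. -0. -1.] w 14.1 F [ 0.66 -6.19 -6.2 ] 64.5 j [-0.45  0.47 -0.37  0.   -0.72 -1.76]
travel [1.04 0.16 4.97]
drz -0.0014332939129202743
```

Request:
{"method": "move_arm", "body": {"fingers": [0,0,0,45,50,50,50,50,50,50], "travel": [[0,0,0],[0,0,0],[0,0,0],[0,0,0],[0,0,0],[0,0,-10],[0,0,-50],[0,0,-90],[0,0,-130],[0,0,-140]], "dr": [[0,0,0.05],[0,0,0.06],[0,0,0.06],[0,0,0.05],[0,0,0.05],[0,0,0.05],[0,0,0.05],[0,0,0.05],[0,0,0.05],[0,0,0.05]]}}

```text
clock: 4.15
position: [414.7, -377.6, 369.5]
ee_rot: [0.337, 0.942, -0.001, 0.006]
contact_force: [-0.4, 1.1, 0.9]
gripper_width: 49.8
grasp_force: 0.0
```

```bash
python3 - <<'E'
from h import *
im=snap('scene','s2'); cv2.imwrite('pics/c2.png',cv2.resize(im[190:290,130:440],(775,250),interpolation=2)[:,:,::-1])
# anode next: check all parts in top view
im=snap('top','t2')
for nm,lo,hi,z in(('socket',(0,150,90),(8,255,255),20),('anode/gauge',(0,0,125),(180,60,255),17)):
    for c in blobs(im,lo,hi,(225,170,320,280)): print(nm,c.mean(0),rect('top',c,z))
for c in blobs(im,(0,0,190),(180,50,255),(445,265,500,325),2): print('white',c.mean(0))
st()
E
```

```text
socket [253.09433962 202.77358491] [627.7, 162.6, 62.3, 28.0, -35.6]
anode/gauge [253.4375   253.921875] [499.6, 157.2, 73.2, 23.0, 64.8]
anode/gauge [283.4  191.82] [657.8, 88.1, 58.3, 28.8, 53.0]
white [478.01442308 294.77884615]
t 4.25 grasp [ 415.   -377.55  210.98] yawy 50.6 z [ 0.01 -0.   -1.  ] w 50.2 F [ 0.04  0.53 -0.17] 0.0 j [-0.45  0.31 -0.21  0.   -1.05 -1.81]
```

View pics/c2.png

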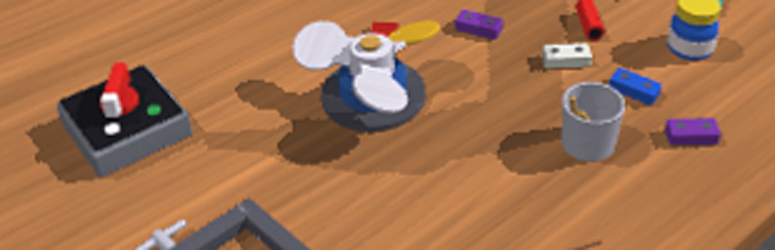

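```bash
python3 -c "
from h import *
st([657.8,88.1,120],143)"
```

```text
t 4.25 grasp [ 415.   -377.55  210.98] yawy 50.6 z [ 0.01 -0.   -1.  ] w 50.2 F [ 0.04  0.53 -0.17] 0.0 j [-0.45  0.31 -0.21  0.   -1.05 -1.81]
travel [108.3  513.85  91.08]
drz 1.5293126122090746
```

Request:
{"method": "move_arm", "body": {"fingers": [55,55,55,55,55,55,55,55,55,55], "travel": [[9,42,0],[18,84,0],[27,126,0],[36,168,0],[45,210,0],[54,252,0],[63,294,0],[72,336,0],[80,378,0],[89,420,10]], "dr": [[0,0,-0.13],[0,0,-0.26],[0,0,-0.39],[0,0,-0.52],[0,0,-0.65],[0,0,-0.78],[0,0,-0.91],[0,0,-1.04],[0,0,-1.17],[0,0,-1.3]]}}

```text
clock: 5.25
position: [612.2, 5.7, 352.2]
ee_rot: [-0.304, 0.953, 0.0, -0.0]
contact_force: [1.3, -0.2, -0.4]
gripper_width: 55.0
grasp_force: 0.0
```

```bash
python3 -c "
from h import *
st([657.8,88.1,17],143)"
```

```text
t 5.25 grasp [612.14   5.68 197.24] yawy 125.4 z [-0. -0. -1.] w 55.0 F [ 1.33 -0.17 -0.43] 0.0 j [ 0.27  0.4  -0.1  -0.   -1.07 -1.23]
travel [-85.01  40.68 180.22]
drz -0.3068491025755853
```

Request:
{"method": "move_arm", "body": {"fingers": [55,55,55,55,55,55,55,55,55,55], "travel": [[-40,20,20],[-75,36,50],[-85,40.7,80],[-85,40.7,115],[-85,40.7,145],[-85,40.7,165],[-85,40.7,176],[-85,40.7,180],[-85,40.7,180],[-85,40.7,180]], "dr": [[0,0,-0.12],[0,0,-0.24],[0,0,-0.307],[0,0,-0.307],[0,0,-0.307],[0,0,-0.307],[0,0,-0.307],[0,0,-0.307],[0,0,-0.307],[0,0,-0.307]]}}

```text
clock: 6.25
position: [658.3, 86.2, 173.8]
ee_rot: [-0.444, 0.896, -0.0, 0.001]
contact_force: [0.9, 0.0, -0.2]
gripper_width: 55.4
grasp_force: 0.0
```

Request:
{"method": "move_arm", "body": {"fingers": [30,15,0,0,0,0,0,0,0,0], "travel": [[0,0,0],[0,0,0],[0,0,0],[0,0,0],[0,0,0],[0,0,-20],[0,0,-50],[0,0,-90],[0,0,-120],[0,0,-120]], "dr": [[0,0,0],[0,0,0],[0,0,0],[0,0,0],[0,0,0],[0,0,0],[0,0,0],[0,0,0],[0,0,0],[0,0,0]]}}

```text
clock: 7.25
position: [658.9, 86.4, 298.0]
ee_rot: [-0.444, 0.896, -0.001, 0.005]
contact_force: [0.5, 0.0, -1.5]
gripper_width: 26.5
grasp_force: 61.3
```

```bash
python3 -c "
from h import *
st([555,300,140],120)"
```

```text
t 7.25 grasp [660.39  86.79 142.99] yawy 142.7 z [ 0.01  0.   -1.  ] w 26.5 F [ 0.49  0.02 -1.51] 61.3 j [ 0.37  0.53 -0.03  0.   -1.   -1.02]
travel [-105.86  212.98    2.53]
drz 0.39683938478158093
```

Request:
{"method": "move_arm", "body": {"fingers": [0,0,0,0,0,0,0,0,0,0], "travel": [[-20,30,0],[-45,68,0],[-70,106,0],[-95,144,0],[-120,182,0],[-143,215,10],[-151,227,40],[-151,227,75],[-151,227,105],[-151,227,113]], "dr": [[0,0,0],[0,0,0],[0,0,0],[0,0,0],[0,0,0],[0,0,0],[0,0,0],[0,0,0],[0,0,0],[0,0,0]]}}

```text
clock: 8.25
position: [566.8, 343.4, 177.6]
ee_rot: [-0.444, 0.896, -0.001, -0.005]
contact_force: [-18.3, -1.5, 35.3]
gripper_width: 26.3
grasp_force: 67.1
```

Request:
{"method": "move_arm", "body": {"fingers": [0,30,50,50,50,50,50,50,50,50], "travel": [[0,0,0],[0,0,0],[0,0,0],[0,0,0],[0,0,-10],[0,0,-50],[0,0,-90],[0,0,-110],[0,0,-110],[0,0,-110]], "dr": [[0,0,0],[0,0,0],[0,0,0],[0,0,0],[0,0,0],[0,0,0],[0,0,0],[0,0,0],[0,0,0],[0,0,0]]}}

```text
clock: 9.25
position: [568.6, 343.6, 290.7]
ee_rot: [-0.444, 0.896, 0.0, 0.001]
contact_force: [-1.1, -0.6, -1.0]
gripper_width: 49.9
grasp_force: 0.0
```

```bash
python3 - <<'E'
from h import *
im=snap('top','t3')
for nm,lo,hi,z in(('socket',(0,150,90),(8,255,255),20),('white/grey',(0,0,125),(180,60,255),17)):
    for c in blobs(im,lo,hi,(140,170,320,290)): print(nm,c.mean(0),rect('top',c,z))
st([627.7,162.5,20],54.7)
E
```

```text
socket [253.09433962 202.77358491] [627.7, 162.6, 62.3, 28.0, -35.6]
white/grey [253.72307692 254.09230769] [499.1, 156.2, 75.3, 23.0, 64.8]
white/grey [179.19642857 226.03571429] [565.8, 346.0, 63.2, 31.1, 52.2]
white/grey [155.95238095 197.85714286] [636.7, 409.9, 24.5, 9.2, -42.0]
t 9.3 grasp [568.27 343.38 134.42] yawy 142.7 z [-0. -0. -1.] w 50.1 F [ 0.36  0.21 -1.  ] 0.0 j [ 0.79  0.54 -0.04 -0.   -0.99 -1.44]
travel [ 107.7  -157.01  114.41]
drz 1.5354206659226517
```

View pics/t3.png

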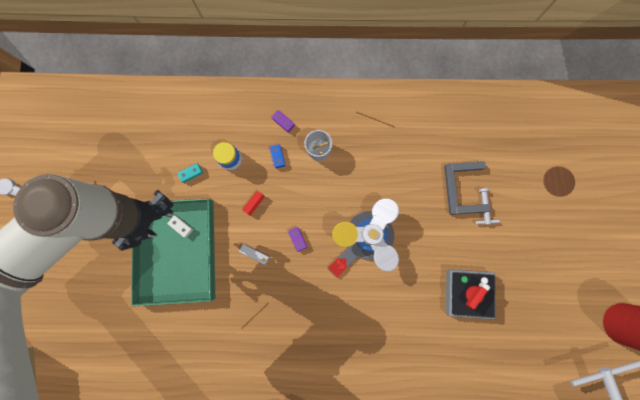

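Request:
{"method": "move_arm", "body": {"fingers": [55,55,55,55,55,55,55,55,55,55], "travel": [[12,-17,-5],[24,-34,-5],[36,-51,-5],[48,-68,0],[60,-85,0],[72,-104,0],[84,-122,0],[96,-140,5],[107,-156,20],[107.7,-157,40]], "dr": [[0,0,-0.147],[0,0,-0.294],[0,0,-0.44],[0,0,-0.588],[0,0,-0.735],[0,0,-0.88],[0,0,-1.03],[0,0,-1.175],[0,0,-1.32],[0,0,-1.465]]}}

```text
clock: 10.3
position: [628.8, 160.8, 248.6]
ee_rot: [0.93, -0.368, -0.0, 0.0]
contact_force: [0.3, -0.4, -0.4]
gripper_width: 55.1
grasp_force: 0.0
```

```bash
python3 -c "
from h import *
st([627.7,162.5,18],54.7)
im=snap('scene','s3')
for c in blobs(im,(0,150,70),(8,255,255),(320,170,440,230)): print(c.mean(0),rect('scene',c,15))
im=snap('scene','s3')"
```

```text
t 10.3 grasp [628.68 160.67  93.63] yawy -133.2 z [-0. -0. -1.] w 55.1 F [ 0.27 -0.37 -0.43] 0.0 j [ 0.5   0.56 -0.12  0.   -0.89  0.32]
travel [-1.95 -0.73 75.63]
drz -0.13747540510396863
[365.57 197.07] [635.1, 157.0, 92.3, 28.5, -36.4]
```

Request:
{"method": "move_arm", "body": {"fingers": [55,55,55,55,30,15,0,0,0,0], "travel": [[-2,-0.7,35],[-2,-0.7,60],[-2,-0.7,73],[-2,-0.7,75],[-2,-0.7,75],[-2,-0.7,75],[-2,-0.7,75],[-2,-0.7,75],[-2,-0.7,60],[-2,-0.7,25]], "dr": [[0,0,-0.137],[0,0,-0.137],[0,0,-0.137],[0,0,-0.137],[0,0,-0.137],[0,0,-0.137],[0,0,-0.137],[0,0,-0.137],[0,0,-0.137],[0,0,-0.137]]}}

```text
clock: 11.4
position: [626.2, 164.2, 222.7]
ee_rot: [0.952, -0.305, -0.003, 0.002]
contact_force: [0.3, 0.0, -1.8]
gripper_width: 24.8
grasp_force: 59.1
```

Request:
{"method": "move_arm", "body": {"fingers": [0,0,0,0,0,0,0,0,0,0], "travel": [[0,0,-35],[0,0,-55],[-40,-15,-55],[-80,-30,-55],[-120,-45,-55],[-160,-60,-55],[-195,-73,-50],[-213,-79,-25],[-213,-79,10],[-213,-79,28]], "dr": [[0,0,0],[0,0,0],[0,0,0],[0,0,0],[0,0,0],[0,0,0],[0,0,0],[0,0,0],[0,0,0],[0,0,0]]}}

```text
clock: 12.4
position: [498.6, 353.0, 195.2]
ee_rot: [0.953, -0.305, -0.001, 0.001]
contact_force: [-0.5, -0.2, -0.8]
gripper_width: 24.4
grasp_force: 59.1
```

```bash
python3 -c "
from h import *
st([499.3,156.7,17],154.8)"
```

```text
t 12.4 grasp [498.18 352.73  40.17] yawy -125.5 z [-0. -0. -1.] w 24.4 F [-0.5  -0.2  -0.75] 59.1 j [ 0.88  0.58 -0.26 -0.   -0.73  0.07]
travel [114.65 158.95  23.55]
drz 1.3917600582695508
```

Request:
{"method": "move_arm", "body": {"fingers": [0,0,40,55,55,55,55,55,55,55], "travel": [[0,0,5],[0,0,9],[0,0,9],[0,0,9],[0,0,9],[0,0,-20],[0,0,-65],[10,13,-80],[25,34,-80],[40,55,-80]], "dr": [[0,0,0],[0,0,0],[0,0,0],[0,0,0],[0,0,0],[0,0,0],[0,0,0],[0,0,0.14],[0,0,0.28],[0,0,0.42]]}}

```text
clock: 13.4
position: [500.5, 284.4, 278.5]
ee_rot: [0.867, -0.499, 0.0, -0.002]
contact_force: [0.2, -0.2, -0.4]
gripper_width: 54.8
grasp_force: 0.0
```

```bash
python3 - <<'E'
from h import *
im=snap('top','t4')
for nm,lo,hi,z in(('socket',(0,150,90),(8,255,255),20),('white/grey',(0,0,125),(180,60,255),17)):
    for c in blobs(im,lo,hi,(140,170,320,290)): print(nm,c.mean(0),rect('top',c,z))
st([499.3,156.7,17],154.8)
im=arm.get_image('scene')
for c in blobs(im,(0,150,70),(8,255,255),(320,130,440,230)): print('sc red',c.mean(0))
E
```

```text
socket [183.70588235 246.05882353] [516.9, 331.6, 15.4, 14.4, -42.8]
white/grey [144.64285714 265.19642857] [464.5, 419.9, 53.8, 32.0, 4.6]
white/grey [253.76119403 253.89552239] [499.1, 156.3, 75.5, 23.0, 64.8]
white/grey [155.75       229.04166667] [556.2, 404.2, 24.2, 10.8, 36.7]
white/grey [179.16363636 226.05454545] [565.8, 346.2, 62.9, 29.9, 53.2]
t 13.45 grasp [499.6  280.72 122.82] yawy -150.3 z [-0. -0. -1.] w 55.1 F [-1.77 -3.   -0.29] 0.0 j [ 0.79  0.42 -0.29 -0.   -0.86 -0.28]
travel [107.62  61.59 105.85]
drz 0.958224318051183
sc red [373.71 161.5 ]
```

Request:
{"method": "move_arm", "body": {"fingers": [50,50,50,50,50,50,50,50,50,50], "travel": [[20,12,0],[40,23,0],[60,35,0],[80,46,5],[100,57,15],[107.6,61.6,30],[107.6,61.6,50],[107.6,61.6,80],[107.6,61.6,100],[107.6,61.6,105]], "dr": [[0,0,0.14],[0,0,0.28],[0,0,0.42],[0,0,0.56],[0,0,0.7],[0,0,0.84],[0,0,0.958],[0,0,0.958],[0,0,0.958],[0,0,0.958]]}}

```text
clock: 14.5
position: [501.5, 160.9, 170.3]
ee_rot: [-0.542, 0.841, -0.0, -0.002]
contact_force: [-11.3, -1.8, 30.4]
gripper_width: 50.1
grasp_force: 14.7
```

Request:
{"method": "move_arm", "body": {"fingers": [25,10,0,0,0,0,0,0,0,0], "travel": [[0,0,0],[0,0,0],[0,0,0],[0,0,0],[0,0,0],[0,0,-20],[0,0,-50],[0,0,-90],[0,0,-110],[0,0,-110]], "dr": [[0,0,0],[0,0,0],[0,0,0],[0,0,0],[0,0,0],[0,0,0],[0,0,0],[0,0,0],[0,0,0],[0,0,0]]}}

```text
clock: 15.5
position: [502.9, 161.8, 286.3]
ee_rot: [-0.542, 0.84, -0.0, 0.005]
contact_force: [-0.4, 0.9, -1.5]
gripper_width: 20.6
grasp_force: 60.7
```

```bash
python3 -c "
from h import *
st([440,325,125],154.8)"
```

```text
t 15.5 grasp [504.26 162.6  131.34] yawy 155.6 z [ 0.01  0.01 -1.  ] w 20.6 F [-0.42  0.87 -1.48] 60.7 j [ 0.62  0.34 -0.39  0.   -0.83 -1.04]
travel [-121.37  125.57    6.62]
drz 0.014552381188886519
```

Request:
{"method": "move_arm", "body": {"fingers": [0,0,0,0,0,0,0,0,0,0], "travel": [[-20,20,0],[-48,46,0],[-75,72,0],[-100,97,0],[-125,121,0],[-138,134,10],[-138,134,45],[-138,134,75],[-138,134,92],[-138,134,98]], "dr": [[0,0,0],[0,0,0],[0,0,0],[0,0,0],[0,0,0],[0,0,0],[0,0,0],[0,0,0],[0,0,0],[0,0,0]]}}

```text
clock: 16.5
position: [436.4, 341.0, 180.6]
ee_rot: [-0.541, 0.841, -0.001, -0.003]
contact_force: [-0.4, -0.9, -1.3]
gripper_width: 20.7
grasp_force: 60.6
```

Request:
{"method": "move_arm", "body": {"fingers": [0,20,36,36,36,36,36,36,36,36], "travel": [[0,0,0],[0,0,0],[0,0,0],[0,0,0],[0,0,-10],[0,0,-50],[0,0,-95],[20,-20,-120],[55,-50,-130],[90,-80,-130]], "dr": [[0,0,0],[0,0,0],[0,0,0],[0,0,0],[0,0,0],[0,0,0],[0,0,0],[0,0,0],[0,0,0],[0,0,0]]}}

```text
clock: 17.5
position: [473.0, 226.4, 317.5]
ee_rot: [-0.542, 0.84, 0.0, 0.004]
contact_force: [1.3, -0.1, 0.2]
gripper_width: 35.9
grasp_force: 0.0
```

```bash
python3 - <<'E'
from h import *
im=snap('top','t5')
st()
im=snap('scene','s5')
cv2.imwrite('pics/c5.png',cv2.resize(im[120:270,150:450],(800,400),interpolation=2)[:,:,::-1])
E
```

```text
t 17.55 grasp [473.19 220.89 161.05] yawy 155.3 z [ 0.  0. -1.] w 36.2 F [ 0.55 -3.47 -0.39] 0.0 j [ 0.75  0.3  -0.37  0.   -0.9  -1.18]
```

View pics/t5.png

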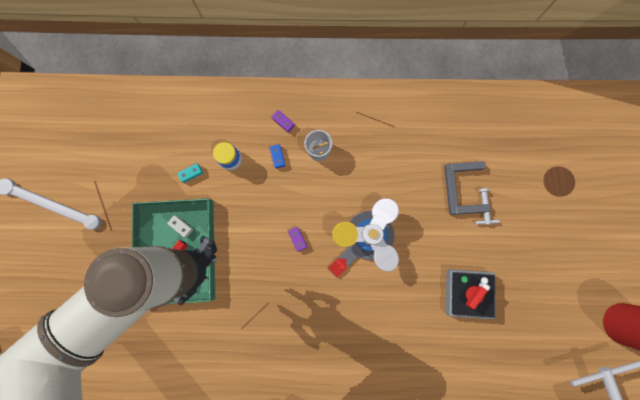

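View pics/c5.png

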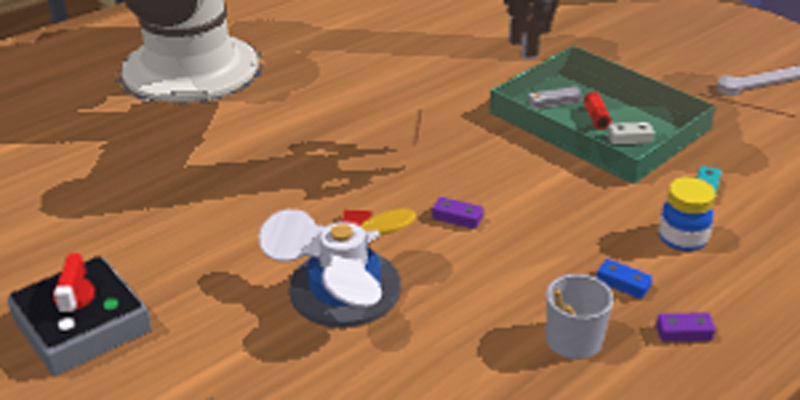

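All three parts are in the tray and the nose is at the white dot, so the power is off. Next I'll put the closed fingers in the gap behind the yellow blade.

Request:
{"method": "move_arm", "body": {"fingers": [0,0,0,0,0,0,0,0,0,0], "travel": [[20,-22,0],[48,-54,0],[76,-86,0],[104,-118,0],[132,-148,0],[160,-180,0],[188,-212,0],[214,-240,0],[231,-259,0],[231,-259,0]], "dr": [[0,0,-0.1],[0,0,-0.2],[0,0,-0.3],[0,0,-0.431],[0,0,-0.431],[0,0,-0.431],[0,0,-0.431],[0,0,-0.431],[0,0,-0.431],[0,0,-0.431]]}}

```text
clock: 18.6
position: [613.6, -93.0, 314.2]
ee_rot: [0.707, -0.707, 0.001, -0.0]
contact_force: [-0.1, 0.7, 0.2]
gripper_width: -0.0
grasp_force: 0.0
```

```bash
python3 -c "
from h import *
st([612.4,-97.2,58],180)
im=snap('top','t6')
for c in blobs(im,(20,120,100),(32,255,255),(325,205,400,285)): print(rect('top',c,62))"
```

```text
t 18.6 grasp [613.79 -93.03 159.24] yawy -180.0 z [ 0. -0. -1.] w -0.0 F [-0.12  0.66  0.16] 0.0 j [ 0.11  0.45 -0.13  0.   -0.99 -0.11]
travel [  4.13   1.53 101.23]
drz 0.00043405475174568097
[552.2, -135.8, 17.0, 16.7, -44.4]
[551.1, -67.8, 59.7, 57.2, -89.0]
```

Request:
{"method": "move_arm", "body": {"fingers": [0,0,0,0,0], "travel": [[4,1.5,20],[4,1.5,60],[4,1.5,95],[4,1.5,101],[4,1.5,101]], "dr": [[0,0,0],[0,0,0],[0,0,0],[0,0,0],[0,0,0]]}}

```text
clock: 19.15
position: [611.2, -93.6, 212.5]
ee_rot: [0.709, -0.705, -0.0, 0.001]
contact_force: [0.1, 0.2, 1.0]
gripper_width: -0.2
grasp_force: 0.0
```

```bash
python3 - <<'E'
from h import *
st()
for k in range(5):
    t0=0.541+1.5*k; t=t0+.15*np.arange(1,11)
    print(k,[[round(-70*(np.sin(a)-np.sin(t0))),round(-70*(np.cos(a)-np.cos(t0))),0] for a in t])
E
```

```text
t 19.15 grasp [610.9  -93.66  57.52] yawy -179.7 z [-0. -0. -1.] w -0.2 F [0.07 0.21 0.96] 0.0 j [ 0.11  0.56 -0.23  0.   -0.78 -0.1 ]
0 [[-9, 6, 0], [-16, 13, 0], [-23, 22, 0], [-28, 31, 0], [-31, 41, 0], [-33, 51, 0], [-34, 61, 0], [-33, 72, 0], [-30, 82, 0], [-26, 92, 0]]
1 [[5, 9, 0], [12, 17, 0], [20, 24, 0], [29, 30, 0], [38, 34, 0], [48, 37, 0], [59, 38, 0], [69, 38, 0], [80, 36, 0], [90, 33, 0]]
2 [[9, -5, 0], [18, -11, 0], [25, -18, 0], [32, -27, 0], [37, -36, 0], [40, -46, 0], [42, -56, 0], [43, -66, 0], [42, -77, 0], [39, -87, 0]]
3 [[-4, -10, 0], [-10, -19, 0], [-16, -27, 0], [-24, -33, 0], [-33, -39, 0], [-43, -43, 0], [-53, -46, 0], [-63, -47, 0], [-74, -47, 0], [-84, -45, 0]]
4 [[-10, 3, 0], [-19, 8, 0], [-28, 15, 0], [-35, 22, 0], [-41, 30, 0], [-46, 40, 0], [-50, 49, 0], [-52, 60, 0], [-52, 70, 0], [-51, 81, 0]]
```

Request:
{"method": "move_arm", "body": {"fingers": [0,0,0,0,0,0,0,0,0,0], "travel": [[-9,6,0],[-16,13,0],[-23,22,0],[-28,31,0],[-31,41,0],[-33,51,0],[-34,61,0],[-33,72,0],[-30,82,0],[-26,92,0]], "dr": [[0,0,0],[0,0,0],[0,0,0],[0,0,0],[0,0,0],[0,0,0],[0,0,0],[0,0,0],[0,0,0],[0,0,0]]}}

```text
clock: 20.15
position: [518.2, -69.2, 212.6]
ee_rot: [0.709, -0.706, -0.0, 0.0]
contact_force: [1.2, 1.7, 1.1]
gripper_width: -0.1
grasp_force: 0.6
```

```bash
python3 - <<'E'
from h import *
st()
im=snap('top','t7')
cv2.imwrite('pics/c7.png',cv2.resize(im[160:310,290:450],(640,600),interpolation=2)[:,:,::-1])
E
```

```text
t 20.15 grasp [518.14 -69.16  57.62] yawy -179.8 z [-0.  0. -1.] w -0.1 F [1.23 1.72 1.08] 0.6 j [ 0.18  0.44 -0.48 -0.   -0.65 -0.17]
```

View pics/c7.png

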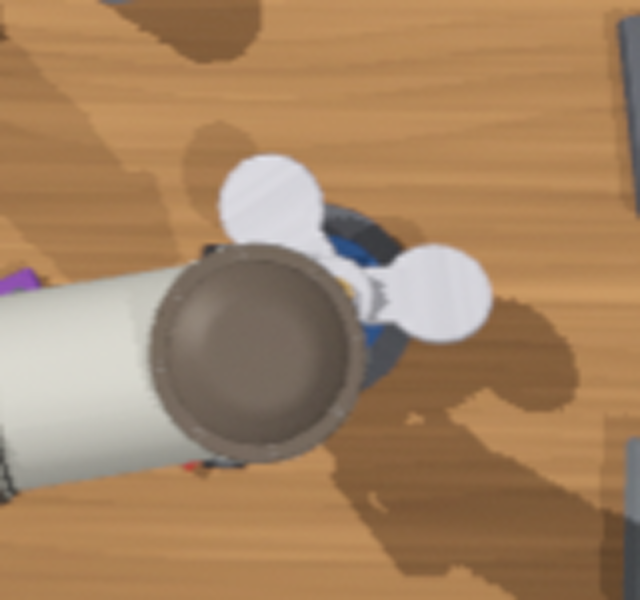

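The bare blades are at crop (271,205) and (440,293), so the yellow one is about 30° ahead of the finger. The push works, and I'll carry on.

Request:
{"method": "move_arm", "body": {"fingers": [0,0,0,0,0,0,0,0,0,0], "travel": [[5,9,0],[12,17,0],[20,24,0],[29,30,0],[38,34,0],[48,37,0],[59,38,0],[69,38,0],[80,36,0],[90,33,0]], "dr": [[0,0,0],[0,0,0],[0,0,0],[0,0,0],[0,0,0],[0,0,0],[0,0,0],[0,0,0],[0,0,0],[0,0,0]]}}

```text
clock: 21.2
position: [486.5, -160.0, 212.6]
ee_rot: [0.708, -0.706, -0.0, 0.0]
contact_force: [0.3, 1.4, -0.5]
gripper_width: -0.3
grasp_force: 0.8
```

Request:
{"method": "move_arm", "body": {"fingers": [0,0,0,0,0,0,0,0,0,0], "travel": [[9,-5,0],[18,-11,0],[25,-18,0],[32,-27,0],[37,-36,0],[40,-46,0],[42,-56,0],[43,-66,0],[42,-77,0],[39,-87,0]], "dr": [[0,0,0],[0,0,0],[0,0,0],[0,0,0],[0,0,0],[0,0,0],[0,0,0],[0,0,0],[0,0,0],[0,0,0]]}}

```text
clock: 22.2
position: [574.6, -197.7, 212.7]
ee_rot: [0.708, -0.706, 0.0, 0.0]
contact_force: [-2.2, -0.7, 0.4]
gripper_width: -0.2
grasp_force: 0.7
```

```bash
python3 - <<'E'
from h import *
st()
im=snap('top','t8')
for c in blobs(im,(20,120,100),(32,255,255),(300,180,440,300)):
    r=rect('top',c,62); print(r,np.degrees(np.arctan2(r[1]+133.2,r[0]-552.4)))
E
```

```text
t 22.2 grasp [ 574.65 -197.75   57.7 ] yawy -179.8 z [ 0. -0. -1.] w -0.2 F [-2.19 -0.66  0.41] 0.7 j [-0.07  0.55 -0.26  0.   -0.76  0.07]
```

Request:
{"method": "move_arm", "body": {"fingers": [0,0,0,0,0,0,0,0,0,0], "travel": [[-4,-10,0],[-10,-19,0],[-16,-27,0],[-24,-33,0],[-33,-39,0],[-43,-43,0],[-53,-46,0],[-63,-47,0],[-74,-47,0],[-84,-45,0]], "dr": [[0,0,0],[0,0,0],[0,0,0],[0,0,0],[0,0,0],[0,0,0],[0,0,0],[0,0,0],[0,0,0],[0,0,0]]}}

```text
clock: 23.25
position: [618.4, -112.5, 212.9]
ee_rot: [0.709, -0.706, 0.0, -0.0]
contact_force: [-0.5, -2.6, -0.1]
gripper_width: 0.0
grasp_force: 0.9
```

Request:
{"method": "move_arm", "body": {"fingers": [0,0,0,0,0,0,0,0], "travel": [[-10,3,0],[-19,8,0],[-28,15,0],[-35,22,0],[-41,30,0],[-46,40,0],[-48,44,0],[-48,44,0]], "dr": [[0,0,0],[0,0,0],[0,0,0],[0,0,0],[0,0,0],[0,0,0],[0,0,0],[0,0,0]]}}

```text
clock: 24.05
position: [573.2, -65.4, 212.8]
ee_rot: [0.709, -0.706, -0.0, 0.0]
contact_force: [0.1, -0.6, -0.4]
gripper_width: 0.2
grasp_force: 0.0
```

```bash
cat >> h.py <<'E'
def prop(f):
    im=snap('top',f)
    for c in blobs(im,(20,120,100),(32,255,255),(320,200,440,300)):
        r=rect('top',c,62); print(r,'yellow ang',np.degrees(np.arctan2(r[1]+133.2,r[0]-552.4)))
    for c in blobs(im,(0,0,165),(180,40,255),(320,180,430,290),80):
        r=rect('top',c,62); print(r,'white ang',np.degrees(np.arctan2(r[1]+133.2,r[0]-552.4)))
    im2=arm.get_image('scene')
    for c in blobs(im2,(20,120,90),(32,255,255),(230,180,330,245),5): print('scene y',c.mean(0),rect('scene',c,62))
E
python3 - <<'E'
from h import *
st(); prop('t9')
E
```

```text
t 24.05 grasp [572.98 -65.4   57.75] yawy -179.8 z [-0.  0. -1.] w 0.2 F [ 0.11 -0.6  -0.44] 0.0 j [ 0.17  0.51 -0.34 -0.   -0.72 -0.16]
[517.2, -73.3, 59.9, 36.9, -86.3] yellow ang 120.44045737256437
[587.8, -145.9, 116.8, 41.6, -10.5] white ang -19.73580687387996
[596.1, -23.9, 101.4, 31.1, 1.1] white ang 68.20762912841987
scene y [287.67 200.  ] [528.9, -81.9, 44.7, 39.1, 88.8]
```

Request:
{"method": "move_arm", "body": {"fingers": [0,0,0,0,0,0], "travel": [[0,0,-30],[0,0,-65],[-40,0,-75],[-90,0,-75],[-140,0,-75],[-170,0,-75]], "dr": [[0,0,0],[0,0,0],[0,0,0],[0,0,0],[0,0,0],[0,0,0]]}}

```text
clock: 24.75
position: [573.4, 106.9, 287.8]
ee_rot: [0.709, -0.705, -0.0, -0.0]
contact_force: [-0.0, -1.1, -0.5]
gripper_width: 0.2
grasp_force: 0.0
```

```bash
python3 - <<'E'
from h import *
st(); prop('t10')
im=cv2.imread('pics/t10.png'); cv2.imwrite('pics/c10.png',cv2.resize(im[180:290,310:420],(600,600),interpolation=2))
E
```

```text
t 24.75 grasp [573.42 106.92 132.85] yawy -179.7 z [ 0.  0. -1.] w 0.2 F [-0.   -1.11 -0.51] 0.0 j [ 0.46  0.42 -0.25 -0.   -0.9  -0.46]
[525.7, -73.4, 58.2, 58.0, 19.4] yellow ang 114.06020261234845
[553.3, -135.7, 18.0, 17.2, 63.8] yellow ang -70.20112364547553
[557.9, -144.1, 173.0, 99.6, 22.8] white ang -63.22507511135448
scene y [288.9  199.05] [528.3, -72.6, 61.5, 39.4, -70.0]
```

View pics/c10.png

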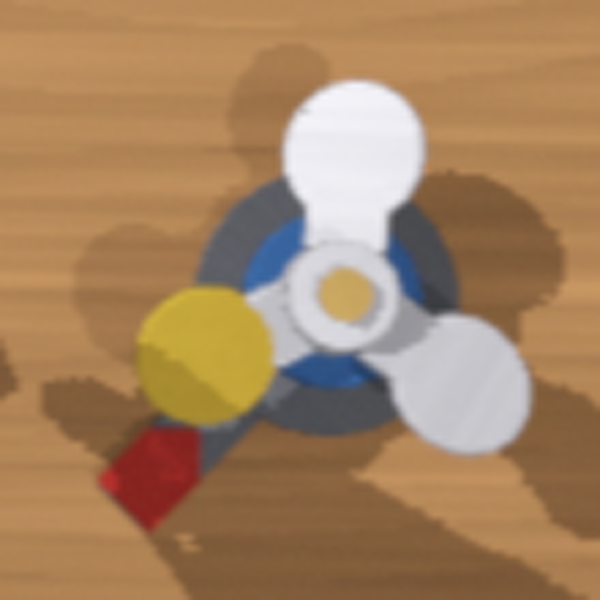

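```bash
python3 - <<'E'
from h import *
im=cv2.imread('pics/t10.png')[:,:,::-1].copy()
def P(x,y,z): return onz('top',310+(x+.5)/5.4545-.5,180+(y+.5)/5.4545-.5,z)[:2]
b=[P(205,355,62),P(463,385,62),P(355,148,62)];h=np.mean(b,0);print('hub',h,[ (np.hypot(*(q-h)),np.degrees(np.arctan2(*(q-h)[::-1]))) for q in b])
for e in (P(124,505,9),P(98,480,9),P(150,530,9)): d=e-h;print('end',np.hypot(*d),np.degrees(np.arctan2(*d[::-1])))
hub2=P(345,295,86);print(hub2)
im0=cv2.imread('pics/t1.png')[:,:,::-1].copy()
for q in (im,im0):
  for c in blobs(q,(0,140,60),(10,255,255),(320,250,365,290)):
    M=cv2.moments(c.astype(np.float32));p=onz('top',M['m10']/M['m00'],M['m01']/M['m00'],10)[:2];d=p-h;print('ptr',len(c),p,np.hypot(*d),np.degrees(np.arctan2(*d[::-1])),rect('top',c,10))
E
```

```text
hub [ 552.76379902 -133.58179608] [(np.float64(65.0357057232118), np.float64(114.5465194709317)), (np.float64(65.26222885101801), np.float64(-125.57616458965028)), (np.float64(65.27003459292601), np.float64(-5.342721380732612))]
end 133.05392453393551 135.6885105813888
end 134.584536094075 128.69453923546035
end 133.5273874791597 142.71376862067626
[ 551.88293527 -132.57713081]
ptr 47 [471.62516922 -53.53843552] 113.9755097190569 135.3893322049298 [474.0, -56.3, 45.8, 36.6, -43.6]
ptr 47 [470.35248068 -54.37815562] 114.30154002687404 136.13703755742029 [472.6, -56.5, 47.3, 35.0, -44.6]
```

Request:
{"method": "move_arm", "body": {"fingers": [0,0,0,0,0,0,0,0,0,0], "travel": [[40,-4,0],[85,-8,0],[130,-13,0],[170,-17,0],[182,-17.5,0],[182,-17.5,15],[182,-17.5,45],[182,-17.5,70],[182,-17.5,75],[182,-17.5,75]], "dr": [[0,0,0],[0,0,0],[0,0,0],[0,0,0],[0,0,0],[0,0,0],[0,0,0],[0,0,0],[0,0,0],[0,0,0]]}}

```text
clock: 25.85
position: [591.5, -77.8, 211.9]
ee_rot: [0.708, -0.706, -0.001, 0.001]
contact_force: [0.3, -0.1, 0.3]
gripper_width: -0.0
grasp_force: 0.0
```

Request:
{"method": "move_arm", "body": {"fingers": [0,0,0,0,0,0,0,0,0,0], "travel": [[-5,9,0],[-8,17,0],[-9,21,0],[-10,25,0],[-10.5,28.5,0],[-11,32,0],[-11,35.5,0],[-11,38.5,0],[-11,41,0],[-11,43,0]], "dr": [[0,0,0],[0,0,0],[0,0,0],[0,0,0],[0,0,0],[0,0,0],[0,0,0],[0,0,0],[0,0,0],[0,0,0]]}}

```text
clock: 26.85
position: [548.4, -66.8, 212.6]
ee_rot: [0.708, -0.706, -0.0, 0.0]
contact_force: [1.6, 0.4, 0.1]
gripper_width: -0.2
grasp_force: 0.6
```

```bash
python3 - <<'E'
from h import *
st(); prop('t11')
E
```

```text
t 26.85 grasp [548.34 -66.83  57.6 ] yawy -179.8 z [-0.  0. -1.] w -0.2 F [1.64 0.41 0.07] 0.6 j [ 0.17  0.48 -0.4  -0.   -0.69 -0.17]
[490.5, -95.5, 49.3, 22.6, -76.1] yellow ang 148.65662719925723
[540.7, -197.1, 65.2, 44.4, 62.6] white ang -100.375844920051
[559.0, -25.7, 102.7, 33.3, 1.1] white ang 86.48671551329929
[629.3, -125.7, 61.3, 29.9, 58.3] white ang 5.570397691503634
scene y [280.27 198.12] [507.5, -92.4, 63.7, 43.5, -89.5]
```

Request:
{"method": "move_arm", "body": {"fingers": [0,0,0,0,0,0,0,0], "travel": [[0,-6,0],[0,-8,-20],[0,-8,-50],[0,-8,-75],[-40,-8,-75],[-90,-8,-75],[-140,-8,-75],[-170,-8,-75]], "dr": [[0,0,0],[0,0,0],[0,0,0],[0,0,0],[0,0,0],[0,0,0],[0,0,0],[0,0,0]]}}

```text
clock: 27.75
position: [555.9, 106.0, 287.7]
ee_rot: [0.709, -0.705, -0.0, 0.0]
contact_force: [0.3, -0.7, 0.5]
gripper_width: 0.3
grasp_force: 0.0
```

```bash
python3 - <<'E'
from h import *
st(); prop('t12')
im=cv2.imread('pics/t12.png'); cv2.imwrite('pics/c12.png',cv2.resize(im[180:290,310:420],(600,600),interpolation=2))
E
```

```text
t 27.75 grasp [555.8  106.   132.68] yawy -179.7 z [-0.  0. -1.] w 0.3 F [ 0.32 -0.71  0.47] 0.0 j [ 0.47  0.4  -0.3  -0.   -0.88 -0.47]
[507.6, -87.2, 57.1, 56.5, -44.3] yellow ang 134.24283113494144
[552.8, -135.2, 18.4, 17.0, 45.5] yellow ang -78.69006752598041
[535.8, -194.8, 64.7, 55.7, 65.6] white ang -105.08182982405796
[582.1, -123.4, 128.9, 64.2, 8.6] white ang 18.26115022702144
scene y [280.98 197.95] [505.5, -87.0, 55.2, 53.5, -41.2]
```

View pics/c12.png

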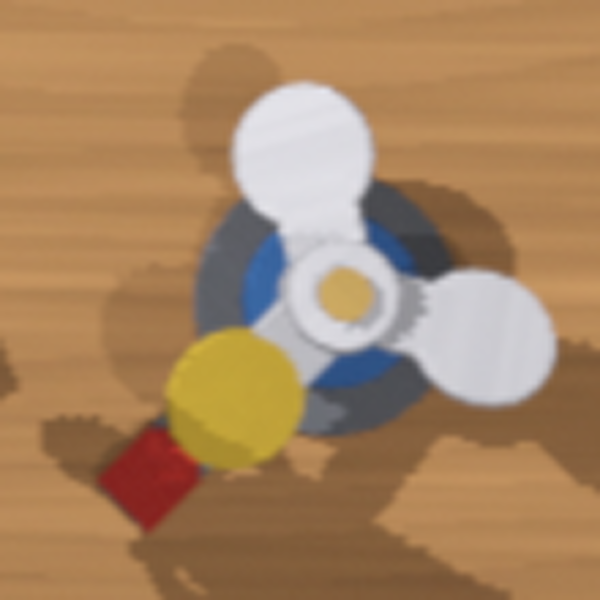

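```bash
python3 - <<'E'
from h import *
def P(x,y,z): return onz('top',310+(x+.5)/5.4545-.5,180+(y+.5)/5.4545-.5,z)[:2]
h=np.array([552.6,-133.4])
for (x,y),o in (((235,398),0),((304,152),-240+360),((485,338),240)):
    q=P(x,y,62)-h; print(np.hypot(*q),(np.degrees(np.arctan2(*q[::-1]))+o)%360)
for p in [P(98,480,9),P(150,530,9)]: print((p-h),np.degrees(np.arctan2(*(p-h)[::-1])))
st([413.9,-378,150],122.2-68.75)
im=cv2.imread('pics/t12.png')[:,:,::-1].copy()
for c in blobs(im,(0,140,60),(10,255,255),(445,265,500,325)): print(rect('top',c,72))
E
```

```text
64.31530902505862 134.66794539701124
65.05229250912801 134.43647939112233
65.27651464733977 134.63392462697004
[-83.97418284 104.86008778] 128.68848708251338
[-106.07313837   80.70872463] 142.73328953925596
t 27.85 grasp [556.14 106.69 132.55] yawy -179.5 z [-0.  0. -1.] w 0.3 F [ 0.59 -0.25 -1.11] 0.0 j [ 0.48  0.4  -0.3  -0.   -0.88 -0.47]
travel [483.42 146.48 -17.52]
drz -0.9241122268999169
[414.0, -365.7, 53.8, 40.9, -31.3]
```

Request:
{"method": "move_arm", "body": {"fingers": [0,0,0,0,0,0,0,0,0,0], "travel": [[0,15,-25],[35,35,-45],[80,60,-45],[125,85,-45],[170,110,-45],[215,130,-45],[260,146,-45],[305,146,-45],[350,146,-45],[395,146,-45]], "dr": [[0,0,-0.09],[0,0,-0.18],[0,0,-0.27],[0,0,-0.36],[0,0,-0.45],[0,0,-0.54],[0,0,-0.63],[0,0,-0.72],[0,0,-0.81],[0,0,-0.924]]}}

```text
clock: 28.85
position: [410.5, -294.8, 332.8]
ee_rot: [0.949, -0.314, -0.0, -0.0]
contact_force: [1.1, 1.5, 0.4]
gripper_width: -0.1
grasp_force: 0.0
```

```bash
python3 - <<'E'
from h import *
st([414.5,-378.2,100],122.2-68.75)
E
```

```text
t 28.85 grasp [ 410.4  -294.72  177.79] yawy -126.6 z [-0.  0. -1.] w -0.1 F [1.14 1.49 0.41] 0.0 j [-0.3   0.25 -0.39 -0.   -0.93  1.23]
travel [53.17 64.52 77.76]
drz -0.0016927244315001432
```

Request:
{"method": "move_arm", "body": {"fingers": [60,60,60,60,60,60], "travel": [[20,25,0],[42,51,0],[53,64.5,10],[53,64.5,40],[53,64.5,40],[53,64.5,40]], "dr": [[0,0,0],[0,0,0],[0,0,0],[0,0,0],[0,0,0],[0,0,0]]}}

```text
clock: 29.45
position: [414.9, -375.6, 292.1]
ee_rot: [0.949, -0.316, -0.001, -0.0]
contact_force: [0.4, 1.2, 0.7]
gripper_width: 60.1
grasp_force: 0.0
```

```bash
python3 - <<'E'
from h import *
st([414.8,-378.4,69],122.2-68.75)
E
```

```text
t 29.45 grasp [ 414.53 -375.42  137.1 ] yawy -126.8 z [-0.  0. -1.] w 60.1 F [0.38 1.17 0.67] 0.0 j [-0.45  0.38 -0.31  0.   -0.88  1.37]
travel [ 2.19  2.18 68.1 ]
drz -0.00464486318274124
```

Request:
{"method": "move_arm", "body": {"fingers": [60,60,60,60,30,10,0,0,0,0], "travel": [[1,1,30],[1,1,60],[1,1,68],[1,1,68],[1,1,68],[1,1,68],[1,1,68],[1,1,68],[1,1,68],[1,1,68]], "dr": [[0,0,0],[0,0,0],[0,0,0],[0,0,0],[0,0,0],[0,0,0],[0,0,0],[0,0,0],[0,0,0],[0,0,0]]}}

```text
clock: 30.45
position: [415.2, -378.4, 226.5]
ee_rot: [0.949, -0.316, 0.001, 0.001]
contact_force: [-3.4, -4.4, 4.9]
gripper_width: 13.8
grasp_force: 60.0
```

Request:
{"method": "move_arm", "body": {"fingers": [0,0,0,0,0,0,0,0,0,0], "travel": [[0,0,0],[0,0,0],[0,0,0],[0,0,0],[0,0,0],[0,0,0],[0,0,0],[0,0,0],[0,0,0],[0,0,0]], "dr": [[0,0,-0.1],[0,0,-0.23],[0,0,-0.36],[0,0,-0.5],[0,0,-0.64],[0,0,-0.78],[0,0,-0.92],[0,0,-1.05],[0,0,-1.15],[0,0,-1.2]]}}

```text
clock: 31.45
position: [415.1, -378.1, 226.5]
ee_rot: [0.961, 0.276, 0.0, 0.001]
contact_force: [-2.4, -3.6, 4.4]
gripper_width: 13.4
grasp_force: 60.2
```

```bash
python3 - <<'E'
from h import *
st([414.8,-378.4,69],122.2)
E
```

```text
t 31.45 grasp [ 415.24 -378.44   71.53] yawy -57.9 z [ 0. -0. -1.] w 13.4 F [-2.39 -3.64  4.43] 60.2 j [-0.45  0.47 -0.37  0.   -0.73  2.58]
travel [-0.35 -0.28  2.53]
drz -0.002294509442953839
```

Next I'll press a little past the end stop, release, lift, and move clear of the view.

Request:
{"method": "move_arm", "body": {"fingers": [0,0,0,0,40,50,50,50,50,50], "travel": [[0,0,0],[0,0,0],[0,0,0],[0,0,0],[0,0,0],[0,0,0],[0,0,-15],[0,0,-50],[0,0,-95],[0,0,-140]], "dr": [[0,0,-0.04],[0,0,-0.06],[0,0,-0.07],[0,0,-0.06],[0,0,-0.05],[0,0,-0.05],[0,0,-0.05],[0,0,-0.05],[0,0,-0.05],[0,0,-0.05]]}}

```text
clock: 32.45
position: [415.5, -376.7, 365.8]
ee_rot: [0.954, 0.3, -0.001, -0.001]
contact_force: [0.6, -0.7, 0.6]
gripper_width: 50.1
grasp_force: 0.0
```

Request:
{"method": "move_arm", "body": {"fingers": [50,50,50,50,50,50], "travel": [[0,0,-40],[40,0,-60],[80,0,-60],[120,0,-60],[150,0,-60],[150,0,-60]], "dr": [[0,0,0],[0,0,0],[0,0,0],[0,0,0],[0,0,0],[0,0,0]]}}

```text
clock: 33.05
position: [541.3, -289.1, 423.8]
ee_rot: [0.953, 0.301, -0.0, -0.0]
contact_force: [-0.3, -0.2, 0.3]
gripper_width: 49.8
grasp_force: 0.0
```

```bash
python3 - <<'E'
from h import *
st();im=snap('top','t13');s=snap('scene','s13')
a=cv2.resize(im[165:330,130:510],(800,347),interpolation=2);b=cv2.resize(s[150:270,140:460],(667,250),interpolation=2)
b=np.hstack([b,np.zeros((250,133,3),np.uint8)])
cv2.imwrite('pics/c13.png',np.vstack([a,b])[:,:,::-1])
c=np.array([414.5,-378]);
for k in blobs(im,(0,0,190),(180,50,255),(445,265,500,325),2):
    p=onz('top',*k.mean(0),68)[:2]-c;print(k.mean(0),np.hypot(*p),np.degrees(np.arctan2(*p[::-1])))
E
```

```text
t 33.05 grasp [ 541.27 -289.07  268.82] yawy -54.9 z [-0.  0. -1.] w 49.8 F [-0.28 -0.23  0.28] 0.0 j [-0.23  0.35  0.01 -0.   -1.23  2.41]
[471.69 285.62] 26.548774041883423 33.275485054632156
[484.15 280.15] 38.13415128780117 -22.331426032696562
```

View pics/c13.png

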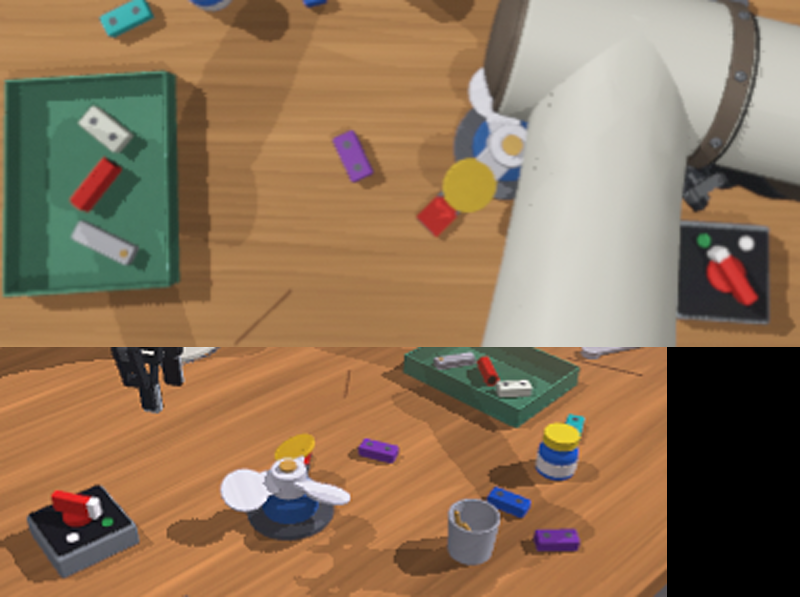

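The final view shows all three parts in the tray, the yellow blade over the pointer (crop 470,185 against 437,216), and the handle nose back at the green dot at its starting pixel (472,285). The cup, jar and look-alikes haven't moved.

```bash
python3 -c "
from bench import arm
print(arm.job_done())"
```

```text
the job is handed in; nothing more can be done
None
```

I handed the job in at about 33 s: isolator off first, socket, gauge and anode moved to the tray (no cap or nut was there), propeller turned past the pointer and one further turn to about 1° short of it by camera, isolator back on, and cup, clamp and jar never touched.

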